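# Fit the slicing disc on the food processor drive

## Robot

A 6-joint arm with a two-finger parallel gripper is mounted at the origin on a cart in front of the work surface, level with it; the furniture and walls round the work are solid. World frame = base frame: x ahead of the robot, y to its left, z up, the work surface at z = 0. Lengths are in m, angles in rad, forces in N, time in s.
With the tool pointing down it reaches from about 0.375 to 0.9 m from the base axis. Payload 3.1 kg.
Tool frame: the origin (TCP) lies on the mounting face of the last link; the fingertips stand 173 mm ahead of it and the grasp point (between the pads) lies 155 mm ahead of it; y points along the fingers, z is the direction in which the jaws open and shut, and the axes are right-handed (so a half turn about y gives the same grasp; the last joint's range is limited). The gripper opens to 85 mm and grips with 20 to 120 N. Pads are 22 mm wide; open, the fingers measure 114 mm over their backs; the gripper's body (76 mm by 85 mm) begins 54 mm behind the grasp point. The pads swing forward as they close: fully open they stand 13 mm farther back than shut.
Start: joints at [-1.522, 0.527, 1.433, -0, 1.181, -0.178], TCP at [0.141, -0.609, 0.405] pointing down, gripper open.
Joint ranges: [-3.08, 3.08], [-0.75, 2.2], [0.22, 2.44], [-1.43, 4.57], [0, 2.65], [-2.85, 2.85]. Speed limits (rad/s): [2.79, 2.79, 3.14, 3.14, 3.14, 3.14].

## Interface

Orientations are given as a unit quaternion [x, y, z, w].
In Python, from rig import ctrl, cams, close_job gives the robot as it stands. Calls block until the motion is done:
- ctrl.move_to(position, orientation): joint-space move of the TCP to a pose.
- ctrl.move_linear(position, vel=0.15, frame=None): straight line of the TCP; frame=None keeps the orientation; vel is the mean speed in m/s.
- ctrl.move_j(angles): joint-space move.
- ctrl.open_gripper() and ctrl.grab(): open the fingers fully, or close them until they stop; the grip force is fixed at half the most.
- ctrl.hold(seconds).
- ctrl.ik(position, orientation): joint angles nearest the present ones, or None.
- cams.camera(name): name is "scene" or "top" or "wrist"; returns a dict with "color" (420x560x3 uint8, blue, green, red), "mtx" (3x3 intrinsics, pixels), "origin" and "rotation" of the camera in the world; the wrist camera has in their place "tool_from_camera" (4x4, takes a point from camera to tool coordinates, whose origin is the TCP and whose axes are the tool frame's). Camera axes: x right, y down, z forward; pixel columns grow to the right and rows downward; lengths in m; the calibration is good to about 2 mm. A picture is of the moment at which its call begins: read the wrist's pose just before it. There is no depth.
A pose or a line that the arm cannot do raises ctrl.Unreachable and nothing moves.
- close_job(): hands the job in, once; it reports no verdict.
Readings, each from a call of its own:
- ctrl.get_time(): time.
- ctrl.get_q(): joint angles.
- ctrl.get_joint_velocities(): joint speeds.
- ctrl.get_tau(): joint torques, N m.
- ctrl.get_tcp_pos(): TCP position.
- ctrl.get_tcp_rot(): TCP orientation.
- ctrl.get_wrist_force(): force on the tool from outside, world axes, zero at the start.
- ctrl.get_ft_torque(): the same for the moment, N m.
- ctrl.get_gripper_width(): finger opening in m.
Only numpy, scipy, OpenCV 4.12 (cv2) and the standard library are available. Lean on these libraries where they do the work, as an engineer would, in place of code of your own. Each camera call takes 0.05 s, during which the arm holds its last target. There are 200 camera calls.

## Task

Pick up the slicing disc by its hub and lower it over the food processor's drive shaft; turn it gently until the sprung drive pin enters the disc's hole, then let it down until it lies fully home, flat on the drive flange, and let go. Do not force it: never press or twist the disc hard against the shaft, pin or flange. Leave the salt shaker, honey jar and tin where they are.

Things in the scene. Friction and masses are not known exactly. Their poses are not given: they have to be found in the camera images.
- slicing_disc: Loose steel disc, 128 mm across, 6 mm thick, 0.2 to 0.4 kg, lying flat, hub up. Origin: centre of the underside; z up through the hub. A 16 mm bore goes right through disc and hub at the centre; a 9 mm pin hole goes through the disc 30 mm from the centre on its -x side. Four openings lie between the middle part and the rim.
- pin_hole (a point): Centre of the disc's 9 mm pin hole, at the underside.
- hub_top (a point): Centre of the top of the disc's white hub, 46 mm above its underside. The hub is a block, 36 mm along the disc's x, 30 mm along its y, from 6 to 46 mm above the underside; grip its two flat faces across y.
- motor_unit: Fixed white food processor motor unit, 170 x 200 mm and 50 mm high, collar on top to 58 mm, with a round dial on its front. Origin: centre of its underside on the worktop; -x points out of the dial's side (the front), z up. On top, at its centre, is the drive. Wall cabinets hang behind the work, from 0.46 m above the worktop, their fronts at about x = 0.57 m: keep wrist and arm clear of them.
- seat (a point): On the motor unit, same axes: centre of the drive flange's top face (80 mm across, 66 mm above the worktop), where the disc's underside lies when home. 30 mm from the axis stands the 7 mm drive pin, 14 mm high. The drive is braked and cannot turn; its bearing is not measured: from the axis, the pin lies within 30 degrees either side of the unit's front (-x).
- salt_shaker: Loose clear salt shaker with grey top, 44 mm across, 90 mm high; origin at the centre of its underside. Leave it.
- honey_jar: Loose glass jar with grey lid, 66 x 72 mm, 102 mm high; origin at the centre of its underside. Leave it.
- tea_tin: Loose green tin, 57 mm across, 72 mm high; origin at the centre of its underside. Leave it.
- shaft_tip (a point): Top of the 14 mm drive shaft, 40 mm above the seat; its last 8 mm taper to 6 mm across. The pin beside it is sprung: pressed from above it sinks at most 6 mm (2 N to start, 5 N at the bottom) and pops up again under the hole. It never sinks flush, so the disc gets home only with the pin in its hole.

How it is judged:
By the outcome, as a careful person would: the job done as asked, in the order asked, and still so for the second after the job is handed in, with the robot touching nothing.
It also fails if it takes over 72 s, if anything falls off the work surface, if the arm or the gripper's body presses on something with over 40 N, if the wrist force passes 120 N, or if a joint passes its speed limit or range.

## Working session

There is one attempt and no reset: what is moved stays moved. The work goes in short steps, each a Python script; the robot and the scene stay as the last script left them, time stands still between calls to the robot, and variables do not carry over. Pictures are saved under pics/ and viewed, about 8 in all and at most 12, crops included, and the job is handed in when it is done.

```bash
ls; mkdir -p pics; python3 - <<'E'
from rig import ctrl,cams
import cv2,numpy as np
for n in("scene","top"):
    c=cams.camera(n);cv2.imwrite(f"pics/{n}0.png",c["color"])
    print(n,c["mtx"].tolist(),c["origin"],np.round(c["rotation"],4).tolist())
print(ctrl.get_tcp_rot(),ctrl.get_tcp_pos(),ctrl.get_time(),ctrl.get_wrist_force())
c=cams.camera("wrist");print(c["tool_from_camera"],c["mtx"])
E
```

```text
pics
scene [[391.72027720254584, 0.0, 278.7184540127796], [0.0, 391.72027720254584, 210.3636627437565], [0.0, 0.0, 1.0]] [-0.31814319  0.64168661  0.62400624] [-0.377, 0.7554, -0.4728, 0.2523]
top [[523.9025527324827, 0.0, 270.08453135952794], [0.0, 523.9025527324827, 203.7538921027504], [0.0, 0.0, 1.0]] [ 0.20599595 -0.01183397  1.77504857] [0.7121, -0.6951, 0.0722, -0.0682]
[-0.07998752  0.70325741 -0.70187052  0.08005492] [ 0.14055206 -0.60866783  0.40383099] 0.1 [-0.06938624  0.72912207  0.40023314]
[[ 8.94003131e-04  9.54358376e-01  2.98662503e-01 -7.59179620e-02]
 [-8.43740285e-04 -2.98661796e-01  9.54358643e-01  2.97725761e-02]
 [ 9.99999244e-01 -1.10519320e-03  5.38226027e-04  3.05694095e-04]
 [ 0.00000000e+00  0.00000000e+00  0.00000000e+00  1.00000000e+00]] [[346.10315856   0.         277.56712577]
 [  0.         346.10315856 211.98339154]
 [  0.           0.           1.        ]]
```

View pics/top0.png

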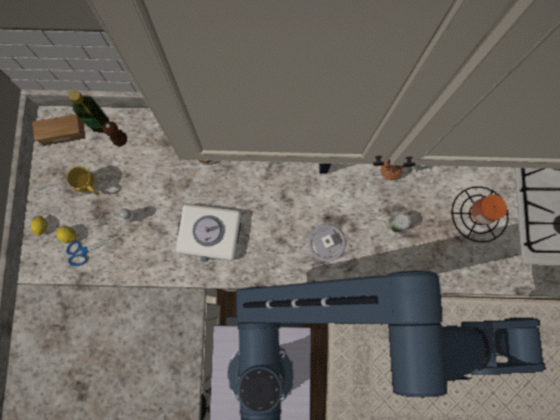

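View pics/scene0.png

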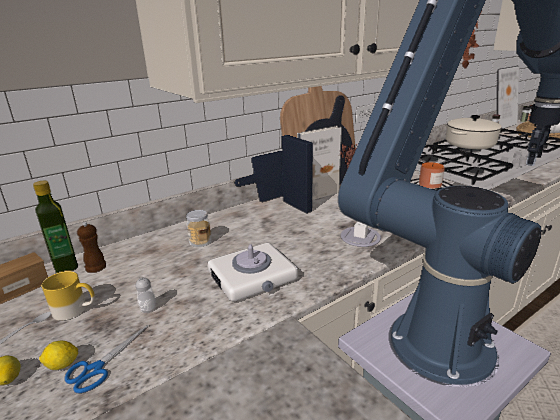

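```bash
cat > h.py <<'E'
from rig import ctrl,cams,close_job
import cv2,numpy as np
from scipy.spatial.transform import Rotation as R
def rot(a):
    "tool down, tool x at world heading a"
    x=np.array([np.cos(a),np.sin(a),0]);y=np.array([0,0,-1.]);return R.from_matrix(np.c_[x,y,np.cross(x,y)])
def shot(n,f=None):
    p,q=ctrl.get_tcp_pos(),ctrl.get_tcp_rot();c=cams.camera(n)
    if n=="wrist":
        T=c["tool_from_camera"];r=R.from_quat(q).as_matrix();c["o"]=p+r@T[:3,3];c["r"]=r@T[:3,:3]
    else: c["o"]=c["origin"];c["r"]=R.from_quat(c["rotation"]).as_matrix() if np.size(c["rotation"])==4 else c["rotation"]
    if f: cv2.imwrite(f"pics/{f}.png",c["color"])
    return c
def pt(c,u,v,z):
    d=c["r"]@np.linalg.solve(c["mtx"],[u,v,1.]);return c["o"]+d*(z-c["o"][2])/d[2]
def proj(c,P):
    q=c["mtx"]@(c["r"].T@(np.asarray(P)-c["o"]));return q[:2]/q[2]
def heading():
    x=R.from_quat(ctrl.get_tcp_rot()).as_matrix()[:,0];return np.arctan2(x[1],x[0])
E
python3 - <<'E'
from h import *
c=shot("top")
for n,u,v,z in [("motor",209,231,.058),("disc",327,242,.006),("hub",328,240,.046),("salt",127,214,.09),("tin",401,221,.072)]: print(n,pt(c,u,v,z))
print([pt(c,u,v,.05) for u,v in [(181,205),(241,208),(238,259),(178,254)]])
c=shot("scene");print("honey",pt(c,198,215,.1), "motor",pt(c,252,261,.066),"disc",pt(c,360,236,.006))
print(R.from_quat(ctrl.get_tcp_rot()).as_matrix().round(2))
x=pt(shot("top"),327,242,.006)
for a in np.radians([-60,-30,0,30,60,90,180]):
    q=ctrl.ik([x[0],x[1],.33],rot(a).as_quat());print(round(np.degrees(a)),None if q is None else np.round(q,2))
E
```

```text
motor [0.4552918  0.18236435 0.058     ]
disc [ 0.43496515 -0.21394434  0.006     ]
hub [ 0.43655267 -0.21268725  0.046     ]
salt [0.50001314 0.44842239 0.09      ]
tin [ 0.50208054 -0.45068636  0.072     ]
[array([0.54208093, 0.28111221, 0.05      ]), array([0.53684528, 0.07974174, 0.05      ]), array([0.36594092, 0.08373936, 0.05      ]), array([0.37761176, 0.28161703, 0.05      ])]
honey [0.72101856 0.21093646 0.1       ] motor [0.44029206 0.19359581 0.066     ] disc [ 0.43108438 -0.20885043  0.006     ]
[[-0.97 -0.    0.22]
 [-0.22  0.   -0.97]
 [-0.   -1.   -0.  ]]
-60 [-0.69  0.46  1.85 -0.    0.83 -1.21]
-30 [-0.69  0.46  1.85 -0.    0.83 -1.74]
0 [-0.69  0.46  1.85 -0.    0.83 -2.26]
30 [-0.69  0.46  1.85 -0.    0.83 -2.78]
60 None
90 [-0.69  0.46  1.85 -0.    0.83  2.45]
180 [-0.69  0.46  1.85 -0.    0.83  0.88]
```

```bash
python3 - <<'E'
from h import *
ctrl.move_to([.435,-.213,.35],rot(0).as_quat())
shot("wrist","w1");print(ctrl.get_time())
E
```

```text
2.1583
```

View pics/w1.png

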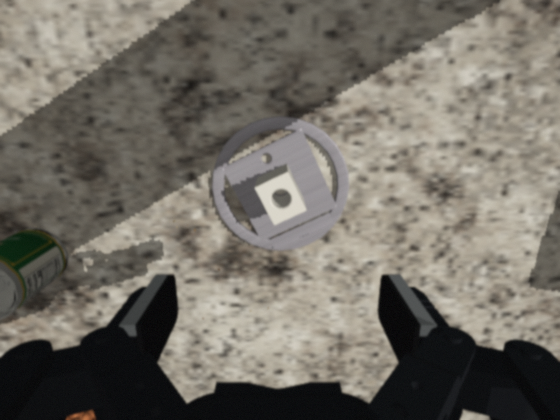

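```bash
cat >> h.py <<'E'
def hub(c,z=.046,near=None):
    hsv=cv2.cvtColor(c["color"],cv2.COLOR_BGR2HSV)
    m=((hsv[...,2]>170)&(hsv[...,1]<60)).astype(np.uint8)
    k,_=cv2.findContours(m,cv2.RETR_EXTERNAL,cv2.CHAIN_APPROX_NONE)
    k=min((x for x in k if cv2.contourArea(x)>500),key=lambda x:np.linalg.norm(x[:,0].mean(0)-near))
    w=np.array([pt(c,u,v,z)[:2] for u,v in k[:,0]])
    return cv2.minAreaRect((w*1000).astype(np.float32))
E
python3 - <<'E'
from h import *
c=shot("wrist");cv2.imwrite("pics/w1c.png",cv2.resize(c["color"][110:260,200:360],None,fx=4,fy=4))
print(hub(c,near=(281,198)))
b=pt(c,281.5,198.5,.046);h=pt(c,266,158,.006);print(b,h,h-b,np.linalg.norm((h-b)[:2]))
d=b-h;print("heading deg",np.degrees(np.arctan2(d[1],d[0])))
E
```

```text
((433.27386474609375, -211.50958251953125), (36.88616943359375, 31.999849319458008), 24.9915714263916)
[ 0.43297158 -0.2114396   0.046     ] [ 0.40577822 -0.2251593   0.006     ] [-0.02719336 -0.0137197  -0.04      ] 0.030458315807690803
heading deg 26.772035227242096
```

View pics/w1c.png

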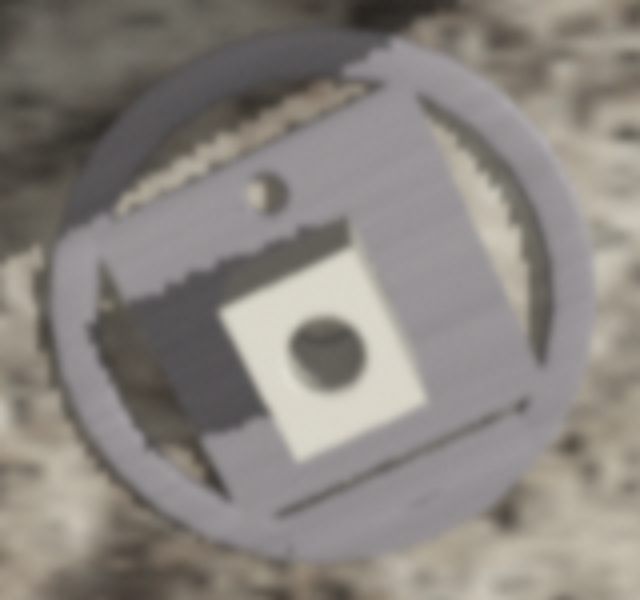

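```bash
python3 - <<'E'
from h import *
ctrl.move_to([.45,.185,.35],rot(0).as_quat())
c=shot("wrist","m1");print(ctrl.get_time())
cv2.imwrite("pics/m1c.png",cv2.resize(c["color"][80:330,150:410],None,fx=2.3,fy=2.3,interpolation=cv2.INTER_CUBIC))
np.savez("m1.npz",**{k:c[k] for k in("o","r","mtx","color")})
E
```

```text
3.7333
```

View pics/m1c.png

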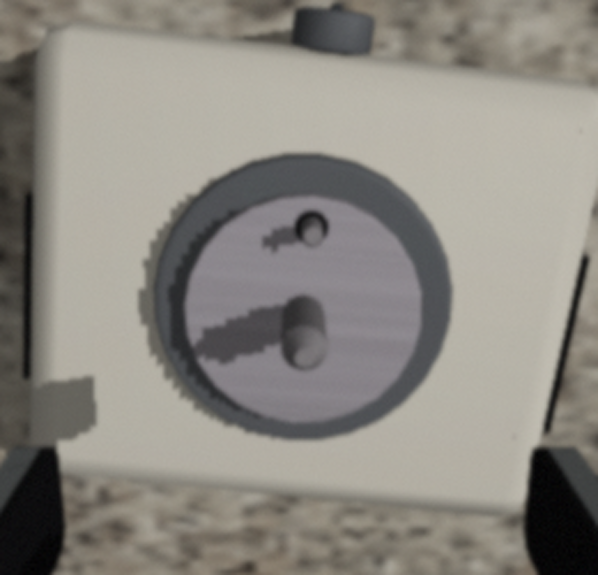

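```bash
python3 - <<'E'
from h import *
c=dict(np.load("m1.npz"))
P=lambda x,y,z:pt(c,150+(x+.5)/2.3-.5,80+(y+.5)/2.3-.5,z)
hsv=cv2.cvtColor(c["color"],cv2.COLOR_BGR2HSV)
f=P(303,309.5,.066);s=P(307,351,.106);ph=P(311,227,.066);pp=P(315,234,.080)
print(f,s,ph,pp)
for a in(ph,pp):
  for b in (f,s):
    d=(b-a)[:2];print(np.linalg.norm(d),np.degrees(np.arctan2(d[1],d[0])))
print("outer collar",P(303,296,.058))
# flange ellipse fit
g=hsv[...,0][150:270,220:345];print(hsv[170,270],hsv[230,305],hsv[150,270],hsv[120,200])
# blow-ups
cv2.imwrite("pics/m1d.png",cv2.resize(c["color"][160:260,225:345],None,fx=6,fy=6,interpolation=cv2.INTER_CUBIC))
E
```

```text
[0.45544442 0.18652957 0.066     ] [0.45509684 0.18728865 0.106     ] [0.42729281 0.18908952 0.066     ] [0.42652912 0.19004658 0.08      ]
0.028267760942080673 -5.195863198346495
0.02786228385039069 -3.705884142496646
0.029128403872188208 -6.934896668613962
0.028700533314234614 -5.514254446524657
outer collar [0.45313891 0.1866044  0.058     ]
[145  11 140] [140  12 132] [105  13  80] [ 20  21 181]
```

View pics/m1d.png

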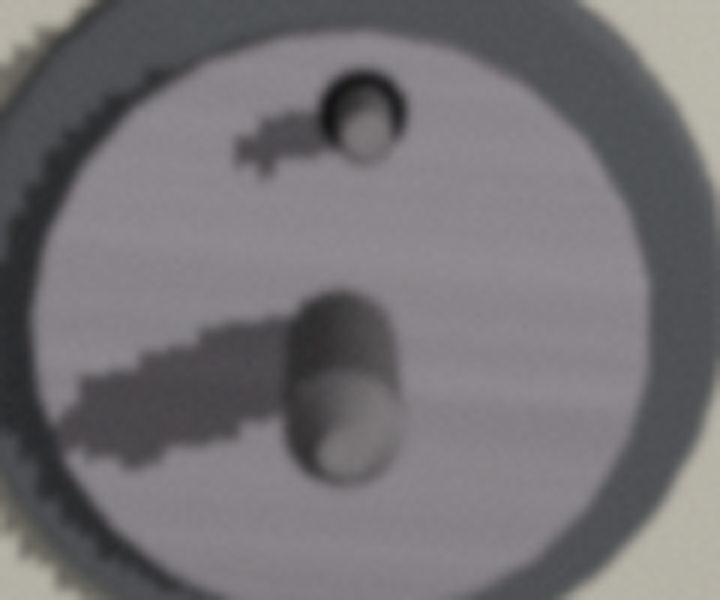

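```bash
python3 - <<'E'
from h import *
a=np.radians(25.7);p=np.array([.4332,-.2115,.185])
ctrl.move_to(p+[0,0,.1],rot(a).as_quat());ctrl.move_linear(p,vel=.1)
print(ctrl.get_wrist_force());ctrl.grab();print(ctrl.get_gripper_width(),ctrl.get_wrist_force(),ctrl.get_tcp_pos())
ctrl.move_linear(p+[0,0,.13],vel=.12);ctrl.hold(.3)
print(ctrl.get_gripper_width(),ctrl.get_wrist_force(),ctrl.get_ft_torque(),ctrl.get_time())
c=shot("wrist","g1");np.savez("g1.npz",**{k:c[k] for k in("o","r","mtx","color")})
print(ctrl.get_tcp_pos(),np.degrees(heading()))
E
```

```text
[ 0.48822954 -0.37400015  0.58075159]
0.029162068833745135 [-0.85200077  0.37223308  4.96269037] [ 0.4332529  -0.21154282  0.18541318]
0.02927941159311903 [ 0.40615217 -0.18351807 -2.50968624] [-0.00523582 -0.05504434 -0.01691402] 8.4583
[ 0.43317375 -0.21149235  0.31466033] 25.70047536244937
```

View pics/g1.png

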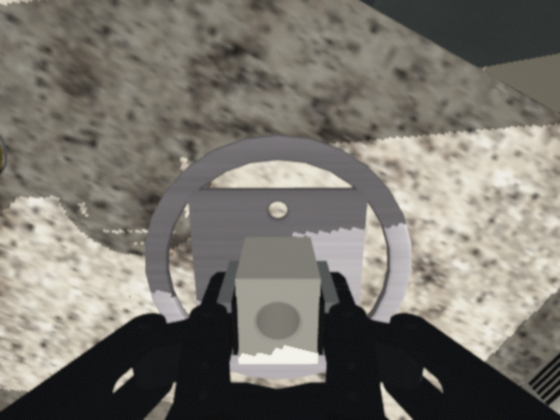

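```bash
python3 - <<'E'
from h import *
c=dict(np.load("g1.npz"));T=np.array([.43317,-.21149,.31466]);Q=rot(np.radians(25.7))
g=cv2.cvtColor(c["color"],cv2.COLOR_BGR2GRAY)
# bore: darker ellipse in hub top
roi=g[295:347,250:308];m=(roi<104).astype(np.uint8);print(roi[25,::4],roi[::4,28])
_,m=cv2.threshold(roi[:45],0,255,cv2.THRESH_OTSU+cv2.THRESH_BINARY_INV)
k,_=cv2.findContours(m,cv2.RETR_EXTERNAL,cv2.CHAIN_APPROX_NONE);k=max(k,key=cv2.contourArea)
e=cv2.fitEllipse(k);print("bore",e);u,v=e[0][0]+250,e[0][1]+295
roi=g[196:223,262:294];m=(roi>130).astype(np.uint8);M=cv2.moments(m,True);hu,hv=M["m10"]/M["m00"]+262,M["m01"]/M["m00"]+196;print("hole",hu,hv)
dz=T[2]-.1854
b=pt(c,u,v,.046+dz);h=pt(c,hu,hv,.003+dz)
print("bore in tool",Q.inv().apply(b-T),"hole",Q.inv().apply(h-T),np.linalg.norm((b-h)[:2]))
m1=dict(np.load("m1.npz"));s=pt(m1,283.2,234.6,.106);p=pt(m1,225+367/6,160+133/6,.08);print("shaft",s,"pin",p,np.linalg.norm((s-p)[:2]),np.degrees(np.arctan2(*(s-p)[1::-1])))
E
```

```text
[158 145 114 117 120 123 123 124 122 122 121 117 115 151 158] [159 158 126 123 124 123 123 123 124 122 123 137 155]
bore ((27.58353614807129, 25.37580108642578), (36.57658767700195, 44.71529769897461), 90.3083724975586)
hole 277.712 208.876
bore in tool [-0.00095659  0.1394     -0.00021686] hole [-3.07661278e-02  1.82400000e-01 -1.31556139e-04] 0.0298096617807204
shaft [0.45670581 0.18729618 0.106     ] pin [0.42704162 0.18969029 0.08      ] 0.02976064957563476 -4.614182510028445
```

```bash
cat >> h.py <<'E'
def force(n=5):
    f=[]
    for _ in range(n): ctrl.hold(.03);f.append(np.r_[ctrl.get_wrist_force(),ctrl.get_ft_torque()])
    return np.mean(f,0)
def lower(p,zend,f0,step=.003,fz=2.5,fxy=3.,tz=.15,vel=.03):
    "step down; comply sideways; stop on contact"
    p=np.array(p,float)
    while p[2]>zend+1e-6:
        p[2]=max(p[2]-step,zend);ctrl.move_linear(p,vel=vel);f=force(3)-f0
        s=np.hypot(*f[:2])
        print(p.round(4),ctrl.get_tcp_pos().round(4)[2],f.round(2))
        if f[2]>fz or s>8: return p,f
        if s>1.: p[:2]+=f[:2]/s*min(.0004*s,.0008)
    return p,f
E
python3 - <<'E'
from h import *
a=np.radians(-5);Q=rot(a);p=np.array([.4563,.1870,0])-Q.apply([-.00096,0,-.0002])
p[2]=.33
ctrl.move_to(p,Q.as_quat());ctrl.hold(.3);f0=force();print(f0.round(2),ctrl.get_time());np.save("f0.npy",f0)
p[2]=.296;ctrl.move_linear(p,vel=.08);c=shot("wrist","s1")
p,f=lower(p,.2714,f0,step=.004)
print(p,ctrl.get_time())
E
```

```text
[-0.3   0.03 -2.51 -0.01 -0.    0.01] 10.4583
[0.4573 0.1871 0.292 ] 0.2921 [ 0.46 -0.2   0.05  0.01 -0.01 -0.02]
[0.4573 0.1871 0.288 ] 0.2879 [ 0.76  0.37 -0.08  0.01  0.02  0.02]
[0.4573 0.1871 0.284 ] 0.2839 [ 0.44  0.03  0.12 -0.01  0.   -0.04]
[0.4573 0.1871 0.28  ] 0.2799 [ 0.5   0.03  0.16  0.01  0.   -0.01]
[0.4573 0.1871 0.276 ] 0.2759 [ 0.12 -0.7  -0.5   0.02 -0.01 -0.01]
[0.4573 0.1871 0.272 ] 0.2719 [ 0.48 -0.14  0.12 -0.04 -0.03 -0.03]
[0.4573 0.1871 0.2714] 0.2714 [0.09 0.24 0.21 0.03 0.01 0.  ]
[0.45727378 0.18711557 0.2714    ] 13.7333
```

```bash
python3 - <<'E'
from h import *
f0=np.load("f0.npy")
p,f=lower(ctrl.get_tcp_pos(),.2574,f0,step=.0015,fz=1.5,vel=.02)
print(p,ctrl.get_time());shot("wrist","s2")
E
```

```text
[0.4573 0.1871 0.2699] 0.2699 [ 0.7  -0.45  0.39  0.    0.01  0.01]
[0.4573 0.1871 0.2684] 0.2684 [ 0.15  0.2   0.53  0.02  0.   -0.02]
[0.4573 0.1871 0.2669] 0.2669 [ 0.34  0.   -0.04  0.01 -0.    0.01]
[0.4573 0.1871 0.2654] 0.2654 [-0.17  0.04  0.13  0.01  0.01  0.01]
[0.4573 0.1871 0.2639] 0.2639 [-0.26 -0.05  0.12 -0.02  0.01 -0.02]
[0.4573 0.1871 0.2624] 0.2624 [ 0.78 -0.06  0.64  0.02  0.   -0.03]
[0.4573 0.1871 0.2609] 0.2609 [ 0.77 -0.85 -0.17 -0.01 -0.01 -0.03]
[0.4576 0.1868 0.2594] 0.2594 [-0.32 -0.01  0.    0.   -0.    0.02]
[0.4576 0.1868 0.2579] 0.2579 [ 0.57  0.09  0.04  0.01  0.   -0.02]
[0.4576 0.1868 0.2574] 0.2574 [ 0.23  0.1  -0.01  0.   -0.03 -0.02]
[0.45757873 0.18678835 0.2574    ] 17.2333
```

View pics/s2.png

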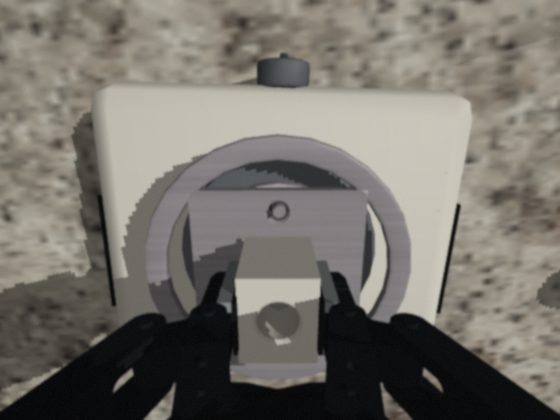

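The pin (278,211) is visible inside the hole and the contact force is nil. I'll lower it the last 6 mm.

```bash
python3 - <<'E'
from h import *
f0=np.load("f0.npy")
p,f=lower(ctrl.get_tcp_pos(),.2526,f0,step=.0015,fz=1.5,vel=.02)
if f[2]<1.5: p,f=lower(p,.2490,f0,step=.0004,fz=1.5,vel=.01)
print(p,ctrl.get_time())
E
```

```text
[0.4576 0.1868 0.2559] 0.2559 [ 0.08  0.05 -0.23  0.02  0.02  0.01]
[0.4576 0.1868 0.2544] 0.2544 [-0.47  0.32 -0.39  0.   -0.01 -0.03]
[0.4576 0.1868 0.2529] 0.2529 [ 0.73 -0.65 -0.08  0.03  0.02 -0.01]
[0.4576 0.1868 0.2526] 0.2526 [ 0.01 -0.03  0.12 -0.    0.01 -0.  ]
[0.4576 0.1868 0.2522] 0.2522 [ 0.34 -0.27  0.25  0.03 -0.03  0.02]
[0.4576 0.1868 0.2518] 0.2518 [ 0.01  0.16  0.16  0.   -0.   -0.02]
[0.4576 0.1868 0.2514] 0.2514 [ 0.43  0.11  0.35  0.04 -0.02  0.02]
[0.4576 0.1868 0.251 ] 0.2514 [-0.94  0.04  7.24 -0.01  0.22 -0.04]
[0.45759105 0.18679516 0.251     ] 20.0833
```

```bash
python3 - <<'E'
from h import *
f0=np.load("f0.npy")
p=np.array([.4576,.1868,.2513]);ctrl.move_linear(p,vel=.01);print((force()-f0).round(2))
ctrl.open_gripper();ctrl.hold(.3);print((force()-f0).round(2),ctrl.get_gripper_width())
ctrl.move_linear(p+[0,0,.1],vel=.1);ctrl.hold(.3)
c=shot("wrist","f1");print(ctrl.get_time())
cv2.imwrite("pics/f1c.png",cv2.resize(c["color"][60:340,130:430],None,fx=2,fy=2,interpolation=cv2.INTER_CUBIC))
E
```

```text
[-0.47 -0.27  7.09 -0.01  0.14 -0.05]
[ 0.19  0.05  2.36  0.01  0.01 -0.02] 0.08532986103558328
23.05
```

View pics/f1c.png

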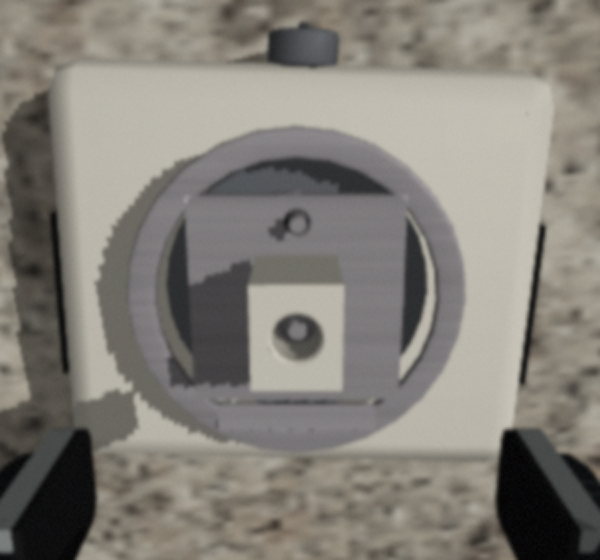

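```bash
python3 - <<'E'
from h import *
c=shot("wrist");print(hub(c,z=.112,near=(278,228)),ctrl.get_wrist_force())
ctrl.hold(.5);close_job()
E
```

```text
((457.7779541015625, 186.2198486328125), (29.279130935668945, 34.92209243774414), 84.96022033691406) [ 0.59396523 -0.48944947 -0.04067495]
the job is handed in; nothing more can be done
```

The slicing disc is on the drive flange with the pin through its hole. I let go of it, backed the gripper 10 cm clear and handed the job in at about 24 s of the 72 s allowed.

- **Pick-up:** I gripped the disc by its hub across the two flat faces. The camera showed the pin about 5° off the unit's front, so I turned the disc to match before lowering it.
- **Lowering:** It went down in small steps with force checks. The pin entered the hole straight away, so no searching turn was needed, and side forces stayed around 1 N.
- **Seating:** The disc met firm contact where the flange was expected, to within about 0.5 mm. With the pin outside its hole, it would have stopped about 8 mm higher.
- **Final checks:** The last picture shows the pin through its hole and the shaft tip centred in the bore. The hub measured 35 x 29 mm at the home height, against a nominal 36 x 30, and its 85° bearing matches the disc's 5° turn. The wrist reads about zero load.
- **Contact force:** The last 0.4 mm step pressed about 7 N on the flange, more than the 1.5 N at which I meant to stop. Backing off 0.3 mm did not relieve it, and releasing the grip did.
- **Other items:** I did not go near the salt shaker, honey jar or tin, but I did not photograph them again at the end.

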